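Turn the square book round the bench post

TASK

On the grey board, turn the small square book a quarter turn counter-clockwise (seen from above) by pushing it round against the fixed post, so that its spine faces across the bench, away from the robot, ready for the conservator to clean. Keep it flat on the board and leave it square to the board with its spine against the post, and do not shift the long book or the weight.

Things in the scene. Friction and masses are not known exactly. Their poses are not given: they have to be found in the camera images.
- post: Fixed upright black round post with a grippy rubber sleeve, 30 mm diameter, top 64 mm above the bench, on a fixed grey board 260 x 440 x 4 mm. Origin: the post's axis at bench level. Its axes are the board's: x across the bench, away from the robot (up to 0.3 rad off world x), y to the robot's left along the board's long side. The board spans x -230 to 30, y -210 to 230 mm from the post.
- square_book: Rigid book, darker spine, 110 x 110 x 34 mm, 0.3 kg, flat on the board (underside 4 mm above bench). Origin: centre of underside; x from fore-edge to spine (spine face at x = 55 mm), z up. Starts left of the post, spine facing right, its far end 2 to 20 mm from the post (post at book y 25 to 53 mm). Pressed lightly to the post by a finger on the fore-edge's near half that swings in an arc about the post, it rolls round it.
- long_book: Bystander: closed long book with the same brown covers, 85 x 150 mm and 30 mm thick, lying on the bench just beyond the board's far edge, to the left or right of the post. Origin at the centre of its underside; x towards its spine.
- weight: Bystander: grey cloth-covered book weight with a dark metal band across the top, 60 x 90 mm and 36 mm high, 0.9 kg, beyond the board's far edge, on the other side from the long book. Origin at the centre of its underside.
Mind the look-alikes: they are no part of the job. What is shaped like the square_book but blue or pink is not meant.

How it is judged:
By the outcome, as a careful person would: the job done as asked, in the order asked, and still so for the second after the job is handed in, with the robot touching nothing.
It also fails if it takes over 48 s, if anything falls off the work surface, if the arm or the gripper's body presses on something with over 40 N, if the wrist force passes 120 N, or if a joint passes its speed limit or range.

ROBOT

A 6-joint arm with a two-finger parallel gripper is mounted at the origin on the work surface. World frame = base frame: x ahead of the robot, y to its left, z up, the work surface at z = 0. Lengths are in m, angles in rad, forces in N, time in s.
With the tool pointing down it reaches from about 0.35 to 0.725 m from the base axis. Payload 4.3 kg.
Tool frame: the origin (TCP) lies at the very end of the fingers, on their centre line; the grasp point (between the pads) lies 19 mm behind it; z points along the fingers, y is the line along which they close (so a half turn about z gives the same grasp; the last joint's range is limited). The gripper opens to 85 mm and grips with 20 to 120 N. Pads are 22 mm wide; open, the fingers measure 114 mm over their backs; the gripper's body (76 mm by 85 mm) begins 54 mm behind the grasp point. The pads swing forward as they close: fully open they stand 13 mm farther back than shut.
Start: joints at [1.067, 0.377, 0.081, 1.274, 0, 1.46], TCP at [0.221, 0.531, 0.231] pointing down, gripper open.
Joint ranges: [-2.72, 2.72], [-0.84, 1.66], [-1.02, 1.22], [-1.77, 2.12], [-1.37, 1.28], [-3.14, 3.14]. Speed limits (rad/s): [2.57, 2.57, 3.14, 3.14, 3.14, 3.14].

INTERFACE

Orientations are given as a rotation vector (axis times angle).
In Python, from plant import telemetry, viewer, robot gives the robot as it stands.
- The arm moves only by the tool drive_tool, never from a script. Its argument "motion" is a list of rows, each an object with "linear": the shift along the tool's x, y, z in mm, a list of three; "delta_rot": the turn, a rotation vector about the tool's x, y, z in rad, a list of three; "grip": the closure, from -1 (fully open) to 1 (shut). In form: [{"linear": [tx, ty, tz], "delta_rot": [rx, ry, rz], "grip": grip}, ...]. A call has 1 to 12 rows; each row shifts and turns the commanded pose from where the row before left it, along the tool's axes as they then stand; what a row does not reach is not made up. A row lasts 1/12 s, in which the tool goes at most 41.7 mm and 7.16 degrees, less where a joint would pass 70% of its speed; a pose out of reach is approached as far as the arm can. A call is refused whole if a number of a shift passes 41.7 or a number of a turn 0.125, either way. A call with a gripper value outside its range is refused whole. The fingers move at their own pace and stop on an object; "force" is the grip in N (left out, the last holds). Time passes only in rows, so rows that do not move let the fingers close. It gives the time, the measured TCP pose, the force, the opening and the grip force at its end, in the units of the state.
- telemetry.state(): the state, without advancing time (a new reading comes with each control period).
- viewer.grab_frame(name): name is "scene" or "top" or "wrist"; returns the picture (400x640x3 uint8, red, green, blue); there is no depth.
- viewer.camera_model(name): a dict with "fx", "fy", "cx", "cy" (pixels), "R" (3x3) and "t" (3): a world point X has camera coordinates R X + t; the wrist camera has in their place "mount" (4x4, takes a point from camera to tool coordinates, whose origin is the TCP and whose axes are the flange's). Camera axes: x right, y down, z forward; pixel columns grow to the right and rows downward; lengths in m; the calibration is good to about 2 mm. A picture is of the moment at which its call begins: read the wrist's pose just before it. camera_model takes no time and is no camera call.
- robot.close_job(): hands the job in; it is judged then, once.
The state is a dict: "t": time; "qpos": joint angles; "dq": joint speeds; "effort": joint torques, N m; "ee_pos": TCP position; "tcp_rot": TCP orientation; "force": force on the tool from outside, world axes, zero at the start; "ft_torque": the same for the moment, N m; "grip_width": opening from 0.0 (shut) to 1.0 (fully open); "grip_force": force on a finger pad.
Only numpy, scipy, OpenCV 4.12 (cv2) and the standard library are available. Lean on these libraries where they do the work, as an engineer would, in place of code of your own. Each camera call takes 0.05 s, during which the arm holds its last target. There are 200 camera calls.

## Working session

There is one attempt and no reset: what is moved stays moved. The work goes in short steps, Python scripts to look and compute and a tool call to move; the robot and the scene stay as the last step left them, time stands still between calls to the robot, and variables do not carry over. Pictures are saved under pics/ and viewed, at most 10 in all, crops included, and the job is handed in when it is done.

Besides the shell and the picture viewer there is one more tool, called after "Call:" by a JSON object that holds its "op" and its "data". drive_tool: Moves the arm, as the interface text tells. Its arguments: {"type":"object","properties":{"motion":{"type":"array"},"force":{"type":"number"}},"required":["motion"]}

```bash
mkdir -p pics; cat > h.py <<'E'
import numpy as np, cv2
from plant import telemetry, viewer, robot
def grab(n,f):
    im=viewer.grab_frame(n); cv2.imwrite('pics/'+f,im[:,:,::-1]); return im
def px2w(n,u,v,z):
    c=viewer.camera_model(n); R=np.array(c['R']);t=np.array(c['t'])
    d=R.T@np.array([(u-c['cx'])/c['fx'],(v-c['cy'])/c['fy'],1]); o=-R.T@t
    return o+d*(z-o[2])/d[2]
def w2px(n,X):
    c=viewer.camera_model(n); p=np.array(c['R'])@X+np.array(c['t'])
    return c['fx']*p[0]/p[2]+c['cx'],c['fy']*p[1]/p[2]+c['cy']
E
python3 - <<'E'
from h import *
grab('top','top0.png')
s=telemetry.state();print(s)
E
```

```text
{'t': 0.05, 'qpos': array([ 1.06669002e+00,  3.78103233e-01,  7.96279130e-02,  1.27439247e+00,
       -7.01534820e-07,  1.46050193e+00]), 'dq': array([-8.16107455e-04, -1.08145873e-03,  1.56820043e-03,  2.27238806e-03,
        4.60434161e-04,  5.07290371e-06]), 'effort': array([ 9.43629093e-04, -4.65112102e+01,  2.70861983e+01,  1.27163617e-02,
       -1.53931101e-04, -1.76934333e-05]), 'ee_pos': array([0.22030806, 0.53041332, 0.23033872]), 'tcp_rot': array([-0.61448595, -3.0802712 ,  0.00310123]), 'force': array([-0.2323643 , -0.46613128,  0.32733568]), 'ft_torque': array([-0.01139748,  0.0437188 , -0.0263355 ]), 'grip_force': 0.0, 'grip_width': 1.0008748890864905}
```

View pics/top0.png

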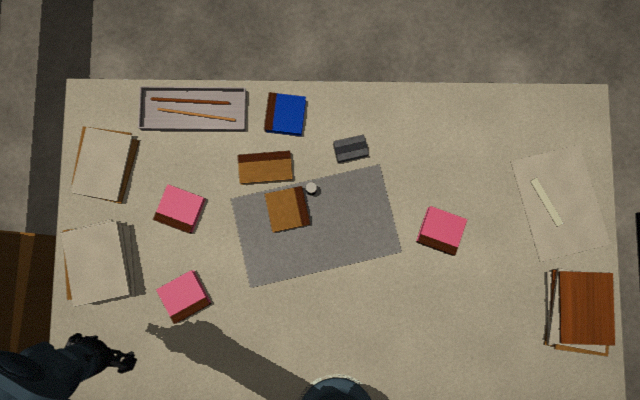

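The top view shows a brown square book on the grey board at (287,210), with its dark spine on the right and the post at (311,188). The long brown book is at (265,167) and the weight at (351,149). The pink and blue squares are look-alikes. The brown one on the board, spine facing the post, fits the description. I'll confirm it in an enlarged crop.

```bash
python3 - <<'E'
from h import *
im=cv2.imread('pics/top0.png')
cv2.imwrite('pics/crop0.png',cv2.resize(im[130:295,220:410],None,fx=4,fy=3.6,interpolation=cv2.INTER_CUBIC) if 0 else cv2.resize(im[140:290,225:410],None,fx=4,fy=4,interpolation=cv2.INTER_CUBIC))
c=viewer.camera_model('top');print(c)
E
```

```text
{'fx': 520.3667021877679, 'fy': 520.3667021877679, 'cx': 312.79702909188154, 'cy': 204.44427136101964, 'R': array([[ 0.00891542, -0.99995155,  0.0041738 ],
       [-0.99350064, -0.00933142, -0.11344335],
       [ 0.1134768 , -0.00313528, -0.9935357 ]]), 't': array([0.0652857 , 0.58201508, 1.42577198])}
```

View pics/crop0.png

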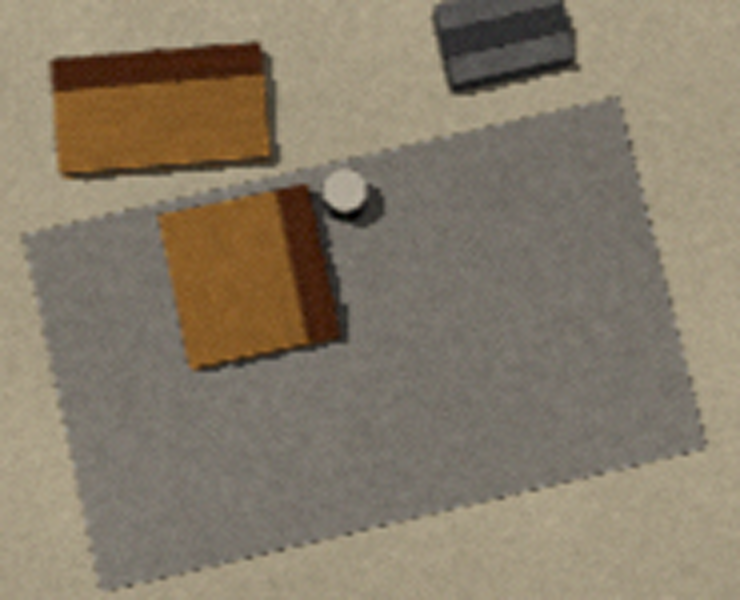

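The crop confirms the brown book. Its top corners are at crop (158,215), (305,186), (343,340) and (192,370), the post top is at (345,190), and the board corners are (24,235), (620,98), (706,447) and (100,590).

```bash
python3 - <<'E'
from h import *
f=lambda p,z: px2w('top',225+(p[0]+.5)/4-.5,140+(p[1]+.5)/4-.5,z)[:2]
B=np.array([f(p,.004) for p in [(24,235),(620,98),(706,447),(100,590)]])
K=np.array([f(p,.038) for p in [(158,215),(305,186),(343,340),(192,370)]])
L=np.array([f(p,.03) for p in [(52,60),(260,43),(268,156),(62,175)]])
W=np.array([f(p,.036) for p in [(436,5),(565,-5),(575,65),(455,92)]])
P=f((345,190),.064)
np.set_printoptions(precision=4,suppress=True)
d=(B[0]-B[1])+(B[3]-B[2]); th=np.arctan2(-d[0],d[1]); print('board ang',th)
ex=np.array([np.cos(th),np.sin(th)]);ey=np.array([-ex[1],ex[0]])
print('post',P, 'from board',B.mean(0)-ex*-.1-ey*.01)
tb=lambda Q:np.c_[(Q-P)@ex,(Q-P)@ey]*1000
for n,q in zip('BKLW',(B,K,L,W)):print(n,tb(q).round(1).tolist())
d=(K[3]-K[0]);print('book ang x', np.arctan2(*(K[1]-K[0]+K[2]-K[3])[::-1]), np.arctan2(*(K[0]-K[3]+K[1]-K[2])[::-1]),'c',K.mean(0))
E
```

```text
board ang 0.23843356751291225
post [0.6258 0.0764] from board [0.6261 0.0762]
B [[29.1, 229.0], [28.9, -210.5], [-228.4, -209.2], [-228.5, 229.8]]
K [[16.2, 130.6], [12.9, 25.8], [-98.6, 24.4], [-95.1, 131.2]]
L [[142.8, 180.2], [121.4, 33.7], [40.9, 46.3], [60.6, 190.8]]
W [[118.5, -93.9], [104.8, -184.8], [54.1, -179.7], [54.5, -92.5]]
book ang x -1.364714123930917 0.2419649960321524 c [0.5674 0.1425]
```

```bash
cat >> h.py <<'E'
from scipy.spatial.transform import Rotation as Ro
P=np.array([.6259,.0763]);TH=.2384
RB=np.array([[np.cos(TH),-np.sin(TH)],[np.sin(TH),np.cos(TH)]])
def report(tx=None,phi=0,z=.1):
    s=telemetry.state();R=Ro.from_rotvec(s['tcp_rot']).as_matrix();p=np.array(s['ee_pos'])
    print('t',s['t'],'board mm',((p[:2]-P)@RB*1000).round(1),'z',round(p[2]*1000,1),'phi',round(np.arctan2(R[1,1],R[0,1])-TH,4),'tilt',R[:2,2].round(4),'F',s['force'].round(2),'q6',round(s['qpos'][5],2),'w',round(s['grip_width'],2))
    if tx is not None:
        w=np.r_[P+RB@(np.array(tx)/1000),z]
        print('tool delta mm',(R.T@(w-p)*1000).round(1),'turn z',-(phi+TH-np.arctan2(R[1,1],R[0,1])))
E
python3 - <<'E'
from h import *
report([-41,170],0,.1)
E
```

```text
t 0.05 board mm [-286.9  537. ] z 230.3 phi 0.9386 tilt [-0.001  -0.0018] F [-0.23 -0.47  0.33] q6 1.46 w 1.0
tool delta mm [-415.3 -150.5  130.6] turn z 0.9385846508615368
```

Call:
{"op": "drive_tool", "data": {"motion": [{"linear":[-34.6,-12.5,5],"delta_rot":[0,0,0],"grip":-0.5},{"linear":[-34.6,-12.5,5],"delta_rot":[0,0,0],"grip":-0.5},{"linear":[-34.6,-12.5,5],"delta_rot":[0,0,0],"grip":-0.5},{"linear":[-34.6,-12.5,5],"delta_rot":[0,0,0],"grip":-0.5},{"linear":[-34.6,-12.5,5],"delta_rot":[0,0,0],"grip":-0.5},{"linear":[-34.6,-12.5,5],"delta_rot":[0,0,0],"grip":-0.5},{"linear":[-34.6,-12.5,5],"delta_rot":[0,0,0],"grip":-0.5},{"linear":[-34.6,-12.5,5],"delta_rot":[0,0,0],"grip":-0.5},{"linear":[-34.6,-12.5,5],"delta_rot":[0,0,0],"grip":-0.5},{"linear":[-34.6,-12.5,5],"delta_rot":[0,0,0],"grip":-0.5},{"linear":[-34.6,-12.5,5],"delta_rot":[0,0,0],"grip":-0.5},{"linear":[-34.6,-12.5,5],"delta_rot":[0,0,0],"grip":-0.5}]}}

```text
t: 1.05
ee_pos: [0.5471, 0.2316, 0.1704]
tcp_rot: [-0.615, -3.08, 0.001]
force: [0.5, 0.5, 1.0]
grip_width: 0.751
grip_force: 0.0
```

Call:
{"op": "drive_tool", "data": {"motion": [{"linear":[0,0,5],"delta_rot":[0,0,0.1173],"grip":-0.5},{"linear":[0,0,5],"delta_rot":[0,0,0.1173],"grip":-0.5},{"linear":[0,0,5],"delta_rot":[0,0,0.1173],"grip":-0.5},{"linear":[0,0,5],"delta_rot":[0,0,0.1173],"grip":-0.5},{"linear":[0,0,5],"delta_rot":[0,0,0.1173],"grip":-0.5},{"linear":[0,0,5],"delta_rot":[0,0,0.1173],"grip":-0.5},{"linear":[0,0,5],"delta_rot":[0,0,0.1173],"grip":-0.5},{"linear":[0,0,5],"delta_rot":[0,0,0.1173],"grip":-0.5},{"linear":[0,0,5],"delta_rot":[0,0,0],"grip":-0.5},{"linear":[0,0,5],"delta_rot":[0,0,0],"grip":-0.5},{"linear":[0,0,5],"delta_rot":[0,0,0],"grip":-0.5},{"linear":[0,0,0],"delta_rot":[0,0,0],"grip":-0.5}]}}

```text
t: 2.05
ee_pos: [0.5456, 0.2329, 0.1149]
tcp_rot: [-1.938, -2.471, 0.003]
force: [-0.5, -0.7, -0.0]
grip_width: 0.751
grip_force: 0.0
```

```bash
python3 - <<'E'
from h import *
report([-41,170],0,.01)
im=grab('wrist','w1.png'); print(viewer.camera_model('wrist'))
E
```

```text
t 2.05 board mm [-41.  171.1] z 114.9 phi 0.0018 tilt [-0.0021 -0.0006] F [-0.52 -0.72 -0.  ] q6 1.63 w 0.75
tool delta mm [ -1.1   0.3 104.9] turn z 0.0018180933718365544
{'fx': 314.10351287702383, 'fy': 314.10351287702383, 'cx': 319.62938462604166, 'cy': 196.5360815696927, 'mount': array([[-3.36852644e-04, -9.63470479e-01, -2.67814342e-01,
         6.73174694e-02],
       [ 9.99999923e-01, -3.78357906e-04,  1.03370324e-04,
        -2.73976314e-04],
       [-2.00923929e-04, -2.67814287e-01,  9.63470533e-01,
        -1.42369944e-01],
       [ 0.00000000e+00,  0.00000000e+00,  0.00000000e+00,
         1.00000000e+00]])}
```

View pics/w1.png

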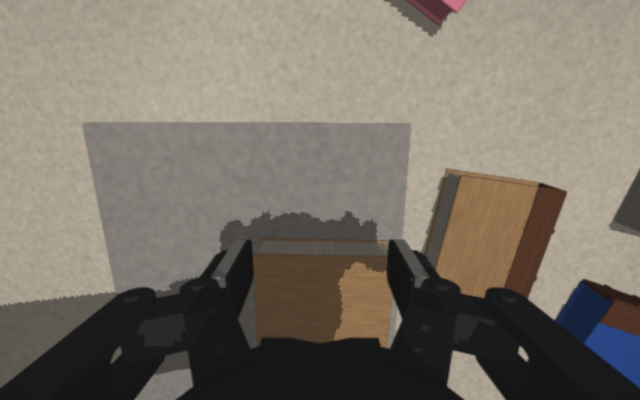

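The wrist view shows the fore-edge square to the fingers, with its top edge at row ~255. That puts it at board y ≈ 131 mm, matching the top camera, so I'll descend there.

Call:
{"op": "drive_tool", "data": {"motion": [{"linear":[0,0,13],"delta_rot":[0,0,0],"grip":-0.5},{"linear":[0,0,13],"delta_rot":[0,0,0],"grip":-0.5},{"linear":[0,0,13],"delta_rot":[0,0,0],"grip":-0.5},{"linear":[0,0,13],"delta_rot":[0,0,0],"grip":-0.5},{"linear":[0,0,13],"delta_rot":[0,0,0],"grip":-0.5},{"linear":[0,0,13],"delta_rot":[0,0,0],"grip":-0.5},{"linear":[0,0,13],"delta_rot":[0,0,0],"grip":-0.5},{"linear":[0,0,12],"delta_rot":[0,0,0],"grip":-0.5},{"linear":[-4,0,0],"delta_rot":[0,0,0],"grip":-0.5},{"linear":[-4,0,0],"delta_rot":[0,0,0],"grip":-0.5},{"linear":[-4,0,0],"delta_rot":[0,0,0],"grip":-0.5},{"linear":[-4,0,0],"delta_rot":[0,0,0],"grip":-0.5}]}}

```text
t: 3.1
ee_pos: [0.5514, 0.2174, 0.0145]
tcp_rot: [1.94, 2.469, 0.003]
force: [-0.6, 0.5, 0.4]
grip_width: 0.748
grip_force: 0.0
```

Call:
{"op": "drive_tool", "data": {"motion": [{"linear":[-3,0,0],"delta_rot":[0,0,0],"grip":-0.5},{"linear":[-3,0,0],"delta_rot":[0,0,0],"grip":-0.5},{"linear":[-3,0,0],"delta_rot":[0,0,0],"grip":-0.5},{"linear":[-2,0,0],"delta_rot":[0,0,0],"grip":-0.5},{"linear":[0,0,0],"delta_rot":[0,0,0],"grip":-0.5}]}}

```text
t: 3.52
ee_pos: [0.553, 0.207, 0.0136]
tcp_rot: [-1.941, -2.469, -0.001]
force: [-0.2, 0.4, 1.0]
grip_width: 0.753
grip_force: 0.5
```

```bash
python3 - <<'E'
from h import *
report([-41,136],0,.012)
E
```

```text
t 3.5167 board mm [-39.9 144.2] z 13.6 phi -0.0002 tilt [0.0002 0.001 ] F [-0.22  0.42  0.97] q6 1.58 w 0.75
tool delta mm [-8.2 -1.1  1.6] turn z -0.00015714213612955108
```

Call:
{"op": "drive_tool", "data": {"motion": [{"linear":[-1.5,0,2],"delta_rot":[0,0,0],"grip":-0.5},{"linear":[-1.5,0,0],"delta_rot":[0,0,0],"grip":-0.5},{"linear":[-1.5,0,0],"delta_rot":[0,0,0],"grip":-0.5},{"linear":[-1.5,0,0],"delta_rot":[0,0,0],"grip":-0.5},{"linear":[0,0,0],"delta_rot":[0,0,0],"grip":-0.5}]}}

```text
t: 3.93
ee_pos: [0.5544, 0.2009, 0.0112]
tcp_rot: [1.941, 2.47, -0.0]
force: [-0.8, 2.0, 0.8]
grip_width: 0.75
grip_force: 1.0
```

Call:
{"op": "drive_tool", "data": {"motion": [{"linear":[-1,0,0],"delta_rot":[0,0,0],"grip":-0.5},{"linear":[-1,0,0],"delta_rot":[0,0,0],"grip":-0.5},{"linear":[0,0,0],"delta_rot":[0,0,0],"grip":-0.5}]}}

```text
t: 4.18
ee_pos: [0.5549, 0.1989, 0.0112]
tcp_rot: [1.941, 2.47, -0.0]
force: [-0.1, 1.9, -0.4]
grip_width: 0.753
grip_force: 0.9
```

```bash
python3 - <<'E'
from h import *
report([-41,136],0,.012)
im=grab('top','top1.png')
cv2.imwrite('pics/crop1.png',cv2.resize(im[140:290,225:410,::-1],None,fx=4,fy=4,interpolation=cv2.INTER_CUBIC))
E
```

```text
t 4.1833 board mm [-40.  135.9] z 11.2 phi 0.0 tilt [ 0.0001 -0.0003] F [-0.1   1.88 -0.4 ] q6 1.57 w 0.75
tool delta mm [ 0.1 -1.  -0.8] turn z 4.3934234253834026e-05
```

View pics/crop1.png

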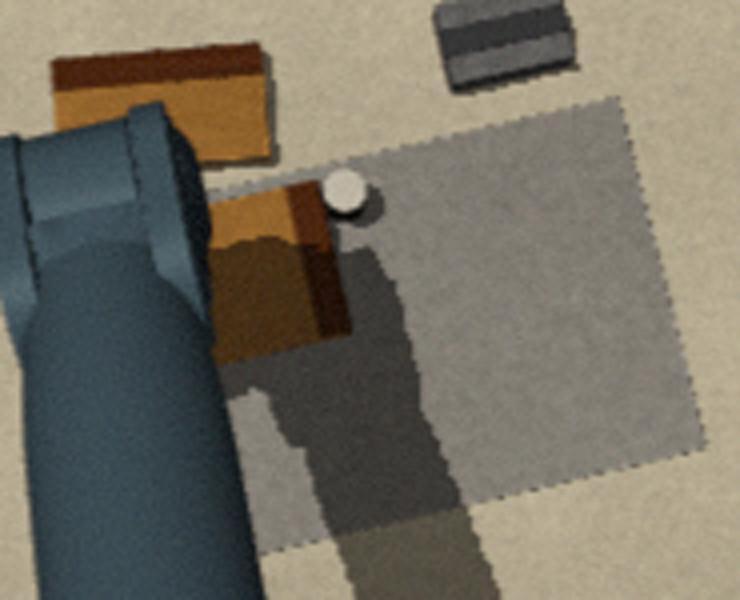

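The spine corner has moved from crop (305,186) to (318,182), about 8 mm, so the spine is at or nearly at the post. I'll nudge 1–2 mm until the force rises.

Call:
{"op": "drive_tool", "data": {"motion": [{"linear":[-1,0,0],"delta_rot":[0,0,0],"grip":-0.5},{"linear":[0,0,0],"delta_rot":[0,0,0],"grip":-0.5}]}}

```text
t: 4.4
ee_pos: [0.5551, 0.198, 0.0112]
tcp_rot: [1.941, 2.47, -0.0]
force: [0.5, 2.0, -0.7]
grip_width: 0.753
grip_force: 0.8
```

Call:
{"op": "drive_tool", "data": {"motion": [{"linear":[-1,0,0],"delta_rot":[0,0,0],"grip":-0.5},{"linear":[0,0,0],"delta_rot":[0,0,0],"grip":-0.5}]}}

```text
t: 4.57
ee_pos: [0.555, 0.1978, 0.0113]
tcp_rot: [-1.94, -2.469, -0.001]
force: [-1.1, 5.2, 0.1]
grip_width: 0.75
grip_force: 2.3
```

Contact at 5 N. Now I'll start rolling: 40 rows of 0.0393 rad, checking after every 10.

Call:
{"op": "drive_tool", "data": {"motion": [{"linear":[-1.54,-4.68,0],"delta_rot":[0,0,-0.0393],"grip":-0.5},{"linear":[-1.54,-4.68,0],"delta_rot":[0,0,-0.0393],"grip":-0.5},{"linear":[-1.54,-4.68,0],"delta_rot":[0,0,-0.0393],"grip":-0.5},{"linear":[-1.54,-4.68,0],"delta_rot":[0,0,-0.0393],"grip":-0.5},{"linear":[-1.54,-4.68,0],"delta_rot":[0,0,-0.0393],"grip":-0.5}]}}

```text
t: 4.98
ee_pos: [0.5352, 0.1826, 0.0112]
tcp_rot: [-1.686, -2.651, -0.0]
force: [-1.1, 1.4, 0.3]
grip_width: 0.749
grip_force: 1.3
```

Call:
{"op": "drive_tool", "data": {"motion": [{"linear":[-1.54,-4.68,0],"delta_rot":[0,0,-0.0393],"grip":-0.5},{"linear":[-1.54,-4.68,0],"delta_rot":[0,0,-0.0393],"grip":-0.5},{"linear":[-1.54,-4.68,0],"delta_rot":[0,0,-0.0393],"grip":-0.5},{"linear":[-1.54,-4.68,0],"delta_rot":[0,0,-0.0393],"grip":-0.5},{"linear":[-1.54,-4.68,0],"delta_rot":[0,0,-0.0393],"grip":-0.5}]}}

```text
t: 5.4
ee_pos: [0.5185, 0.1644, 0.0112]
tcp_rot: [-1.418, -2.803, -0.0]
force: [-0.4, 1.1, -0.2]
grip_width: 0.745
grip_force: 1.4
```

```bash
python3 - <<'E'
from h import *
ph=.393; c,s_=np.sin(ph),-np.cos(ph)  # x_b direction angle ph-90
xb=np.array([c,s_]);yb=np.array([-s_,c])
tx=xb*-134+yb*(-40+15*ph)
report(tx,ph,.011)
im=grab('top','top2.png')
cv2.imwrite('pics/crop2.png',cv2.resize(im[140:290,225:410,::-1],None,fx=4,fy=4,interpolation=cv2.INTER_CUBIC))
E
```

```text
t 5.4 board mm [-83.5 111. ] z 11.2 phi 0.3955 tilt [-0.0002  0.0002] F [-0.45  1.12 -0.22] q6 1.13 w 0.74
tool delta mm [-0.5  0.6  0.2] turn z 0.002505090196838533
```

View pics/crop2.png

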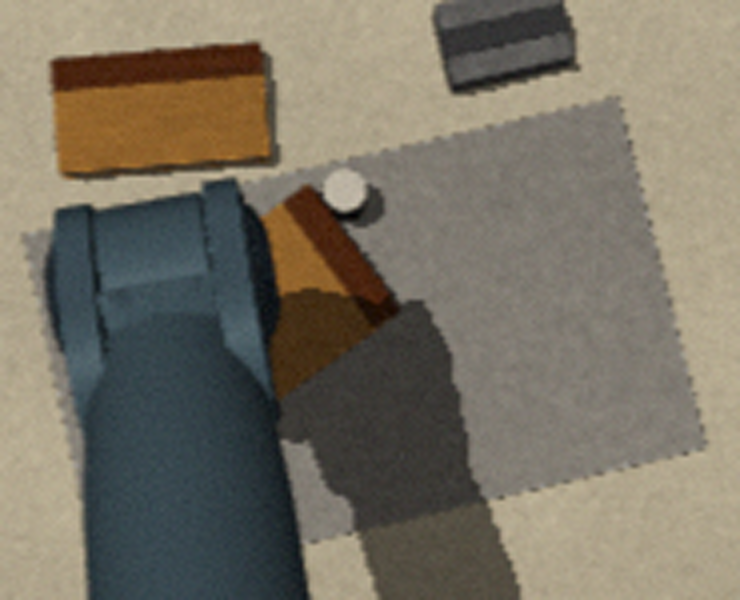

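The spine now runs from crop (308,184) to (398,303), a turn of ~23° as commanded, and still near the post. I'll carry on with a little more press.

Call:
{"op": "drive_tool", "data": {"motion": [{"linear":[-1.8,-4.68,0],"delta_rot":[0,0,-0.0393],"grip":-0.5},{"linear":[-1.8,-4.68,0],"delta_rot":[0,0,-0.0393],"grip":-0.5},{"linear":[-1.4,-4.68,0],"delta_rot":[0,0,-0.0393],"grip":-0.5},{"linear":[-1.3,-4.68,0],"delta_rot":[0,0,-0.0393],"grip":-0.5},{"linear":[-1.3,-4.68,0],"delta_rot":[0,0,-0.0393],"grip":-0.5}]}}

```text
t: 5.87
ee_pos: [0.5052, 0.1437, 0.0111]
tcp_rot: [-1.137, -2.927, -0.0]
force: [-2.0, 3.5, 1.0]
grip_width: 0.746
grip_force: 1.8
```

Call:
{"op": "drive_tool", "data": {"motion": [{"linear":[-1.3,-4.68,0],"delta_rot":[0,0,-0.0393],"grip":-0.5},{"linear":[-1.3,-4.68,0],"delta_rot":[0,0,-0.0393],"grip":-0.5},{"linear":[-1.3,-4.68,0],"delta_rot":[0,0,-0.0393],"grip":-0.5},{"linear":[-1.3,-4.68,0],"delta_rot":[0,0,-0.0393],"grip":-0.5},{"linear":[-1.3,-4.68,0],"delta_rot":[0,0,-0.0393],"grip":-0.5}]}}

```text
t: 6.28
ee_pos: [0.4957, 0.1211, 0.0111]
tcp_rot: [-0.845, -3.024, -0.0]
force: [-2.6, 3.5, 1.3]
grip_width: 0.749
grip_force: 1.8
```

```bash
python3 - <<'E'
from h import *
ph=.786; c,s_=np.sin(ph),-np.cos(ph)
xb=np.array([c,s_]);yb=np.array([-s_,c])
tx=xb*-134+yb*(-40+15*ph)
report(tx,ph,.011)
im=grab('top','top3.png')
cv2.imwrite('pics/crop3.png',cv2.resize(im[140:290,225:410,::-1],None,fx=4,fy=4,interpolation=cv2.INTER_CUBIC))
E
```

```text
t 6.2833 board mm [-115.9   74.3] z 11.1 phi 0.7876 tilt [-0.0017  0.0005] F [-2.59  3.45  1.29] q6 0.66 w 0.75
tool delta mm [-0.5  1.1  0.1] turn z 0.0016009146307587319
```

View pics/crop3.png

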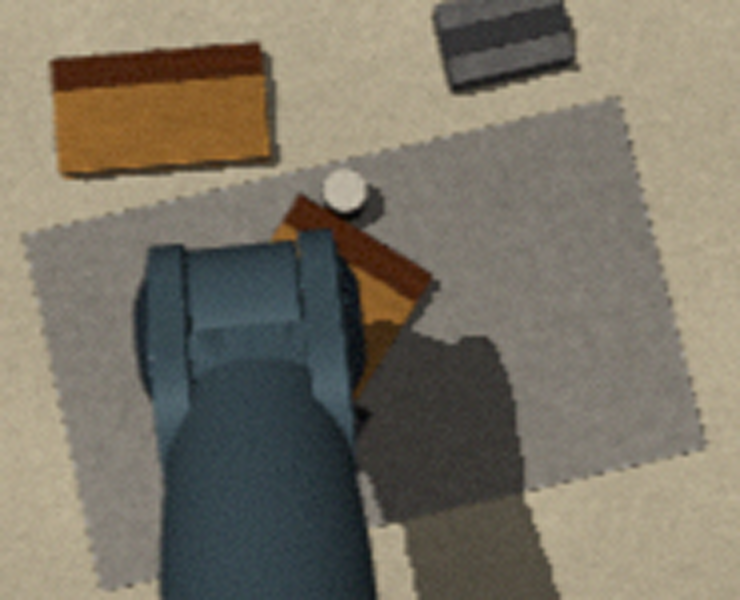

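The spine now runs from (300,196) to (433,275), a turn of ~45° with the book rolling as planned. Continuing.

Call:
{"op": "drive_tool", "data": {"motion": [{"linear":[-1.1,-4.68,0],"delta_rot":[0,0,-0.0393],"grip":-0.5},{"linear":[-1.1,-4.68,0],"delta_rot":[0,0,-0.0393],"grip":-0.5},{"linear":[-1.1,-4.68,0],"delta_rot":[0,0,-0.0393],"grip":-0.5},{"linear":[-1.1,-4.68,0],"delta_rot":[0,0,-0.0393],"grip":-0.5},{"linear":[-1.1,-4.68,0],"delta_rot":[0,0,-0.0393],"grip":-0.5}]}}

```text
t: 6.75
ee_pos: [0.4903, 0.0974, 0.0111]
tcp_rot: [-0.546, -3.092, 0.001]
force: [-1.6, 1.8, 0.2]
grip_width: 0.751
grip_force: 1.2
```

Call:
{"op": "drive_tool", "data": {"motion": [{"linear":[-1.1,-4.68,0],"delta_rot":[0,0,-0.0393],"grip":-0.5},{"linear":[-1.1,-4.68,0],"delta_rot":[0,0,-0.0393],"grip":-0.5},{"linear":[-1.1,-4.68,0],"delta_rot":[0,0,-0.0393],"grip":-0.5},{"linear":[-1.1,-4.68,0],"delta_rot":[0,0,-0.0393],"grip":-0.5},{"linear":[-1.1,-4.68,0],"delta_rot":[0,0,-0.0393],"grip":-0.5}]}}

```text
t: 7.17
ee_pos: [0.4891, 0.0733, 0.011]
tcp_rot: [-0.24, -3.13, 0.002]
force: [-3.0, 1.9, 1.5]
grip_width: 0.75
grip_force: 1.4
```

Call:
{"op": "drive_tool", "data": {"motion": [{"linear":[-0.9,-4.68,0],"delta_rot":[0,0,-0.0393],"grip":-0.5},{"linear":[-0.9,-4.68,0],"delta_rot":[0,0,-0.0393],"grip":-0.5},{"linear":[-0.9,-4.68,0],"delta_rot":[0,0,-0.0393],"grip":-0.5},{"linear":[-0.9,-4.68,0],"delta_rot":[0,0,-0.0393],"grip":-0.5},{"linear":[-0.9,-4.68,0],"delta_rot":[0,0,-0.0393],"grip":-0.5}]}}

```text
t: 7.58
ee_pos: [0.492, 0.0494, 0.011]
tcp_rot: [0.067, -3.139, 0.002]
force: [-1.4, 0.6, 1.3]
grip_width: 0.75
grip_force: 0.9
```

```bash
python3 - <<'E'
from h import *
ph=1.3755; c,s_=np.sin(ph),-np.cos(ph)
xb=np.array([c,s_]);yb=np.array([-s_,c])
tx=xb*-134+yb*(-40+15*ph)
report(tx,ph,.011)
im=grab('top','top4.png')
cv2.imwrite('pics/crop4.png',cv2.resize(im[140:290,225:410,::-1],None,fx=4,fy=4,interpolation=cv2.INTER_CUBIC))
E
```

```text
t 7.5833 board mm [-136.5    5.4] z 11.0 phi 1.3754 tilt [-0.0019 -0.0015] F [-1.43  0.6   1.28] q6 -0.07 w 0.75
tool delta mm [-0.9  1.8  0. ] turn z -0.0001041052086596661
```

View pics/crop4.png

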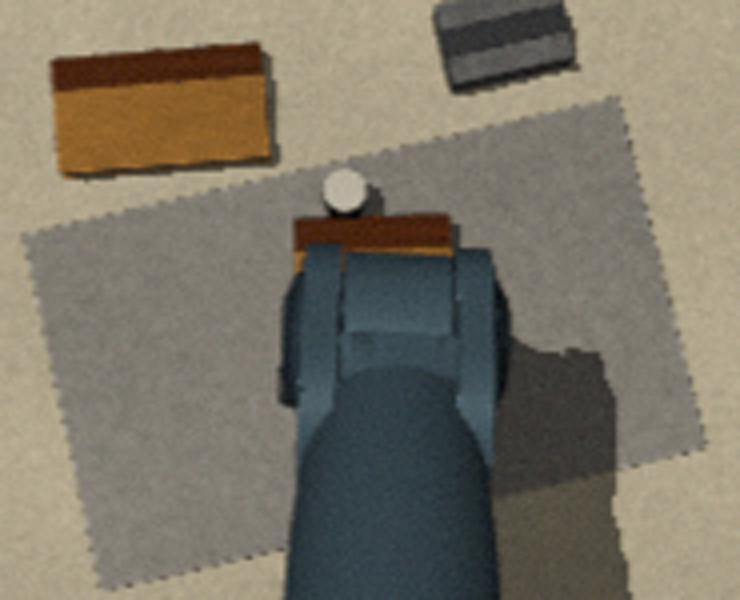

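The spine now faces away, with corners (294,217) and (450,214), about 11° short of square. Now the last 5 rows with extra press.

Call:
{"op": "drive_tool", "data": {"motion": [{"linear":[-1.3,-4.68,0],"delta_rot":[0,0,-0.0393],"grip":-0.5},{"linear":[-1.2,-4.68,0],"delta_rot":[0,0,-0.0393],"grip":-0.5},{"linear":[-1.0,-4.68,0],"delta_rot":[0,0,-0.0393],"grip":-0.5},{"linear":[-1.0,-4.68,0],"delta_rot":[0,0,-0.0393],"grip":-0.5},{"linear":[-0.9,-4.68,0],"delta_rot":[0,0,-0.0381],"grip":-0.5},{"linear":[0,0,0],"delta_rot":[0,0,0],"grip":-0.5}]}}

```text
t: 8.13
ee_pos: [0.499, 0.026, 0.0108]
tcp_rot: [0.37, -3.115, 0.004]
force: [-5.7, -3.5, 4.6]
grip_width: 0.753
grip_force: 3.0
```

```bash
python3 - <<'E'
from h import *
report([-134,-16.5],np.pi/2,.011)
E
```

```text
t 8.1333 board mm [-135.2  -18.9] z 10.8 phi 1.5688 tilt [-0.0041 -0.0032] F [-5.72 -3.5   4.65] q6 -0.31 w 0.75
tool delta mm [-1.2  2.4 -0.2] turn z -0.002029609814806932
```

The book is pressed at ~7 N against the post and square to within 2 mrad. Now I'll back straight off, lift and look.

Call:
{"op": "drive_tool", "data": {"motion": [{"linear":[1,0,0],"delta_rot":[0,0,0],"grip":-0.5},{"linear":[1,0,0],"delta_rot":[0,0,0],"grip":-0.5},{"linear":[3,0,0],"delta_rot":[0,0,0],"grip":-0.5},{"linear":[8,0,0],"delta_rot":[0,0,0],"grip":-0.5},{"linear":[12,0,0],"delta_rot":[0,0,0],"grip":-0.5},{"linear":[5,0,-10],"delta_rot":[0,0,0],"grip":-0.5},{"linear":[0,0,-25],"delta_rot":[0,0,0],"grip":-0.5},{"linear":[0,0,-25],"delta_rot":[0,0,0],"grip":-0.5},{"linear":[0,0,-25],"delta_rot":[0,0,0],"grip":-0.5},{"linear":[0,0,-25],"delta_rot":[0,0,0],"grip":-0.5},{"linear":[0,0,-25],"delta_rot":[0,0,0],"grip":-0.5},{"linear":[0,0,0],"delta_rot":[0,0,0],"grip":-0.5}]}}

```text
t: 9.13
ee_pos: [0.4755, 0.0202, 0.1522]
tcp_rot: [-0.372, 3.11, -0.003]
force: [0.6, 0.4, -0.2]
grip_width: 0.756
grip_force: 0.0
```

Call:
{"op": "drive_tool", "data": {"motion": [{"linear":[0,30,0],"delta_rot":[0,0,0],"grip":-0.5},{"linear":[0,30,0],"delta_rot":[0,0,0],"grip":-0.5},{"linear":[0,30,0],"delta_rot":[0,0,0],"grip":-0.5},{"linear":[0,30,0],"delta_rot":[0,0,0],"grip":-0.5},{"linear":[0,30,0],"delta_rot":[0,0,0],"grip":-0.5},{"linear":[0,30,0],"delta_rot":[0,0,0],"grip":-0.5},{"linear":[0,30,0],"delta_rot":[0,0,0],"grip":-0.5},{"linear":[0,0,0],"delta_rot":[0,0,0],"grip":-0.5}]}}

```text
t: 9.8
ee_pos: [0.421, 0.2286, 0.1468]
tcp_rot: [-0.382, 3.118, 0.004]
force: [0.3, -0.3, -0.2]
grip_width: 0.753
grip_force: 0.0
```

```bash
python3 - <<'E'
from h import *
report()
im=grab('top','top5.png')
cv2.imwrite('pics/crop5.png',cv2.resize(im[160:280,270:380,::-1],None,fx=5,fy=5,interpolation=cv2.INTER_CUBIC))
E
```

```text
t 9.8 board mm [-163.2  196.4] z 146.8 phi 1.5763 tilt [0.0004 0.0029] F [ 0.3  -0.32 -0.18] q6 0.12 w 0.75
```

View pics/crop5.png

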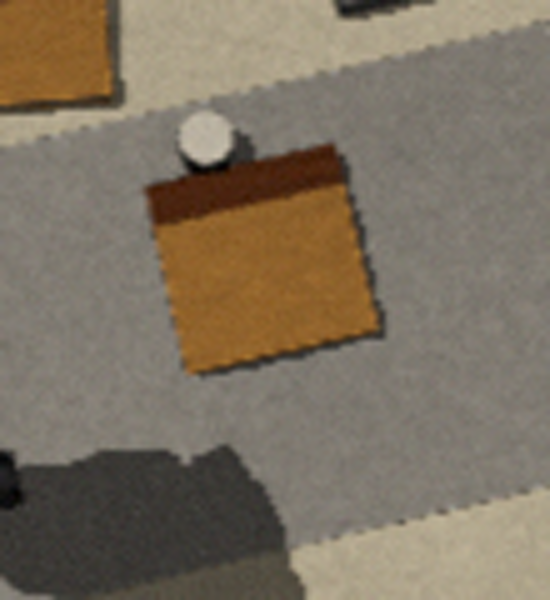

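The book sits clear with its spine on the post side. The corners are (147,187), (336,145), (381,330) and (191,373) in the ×5 crop.

```bash
python3 - <<'E'
from h import *
K=np.array([px2w('top',270+(a+.5)/5-.5,160+(b+.5)/5-.5,.038)[:2] for a,b in [(147,187),(336,145),(381,330),(191,373)]])
q=(K-P)@RB*1000;print(q.round(1),q.mean(0))
d=q[0]-q[1]+q[3]-q[2];e=q[0]-q[3]+q[1]-q[2]
print(np.degrees([np.arctan2(-d[0],d[1]),np.arctan2(e[1],e[0])]))
E
```

```text
[[ -16.    38. ]
 [ -16.9  -70.6]
 [-123.7  -70.8]
 [-122.9   37.5]] [-69.86073801 -16.46904707]
[-0.43131882  0.1668325 ]
```

The book is square to within 0.5°. Its spine is at x ≈ -15 mm, which is the post's surface, so it is touching as planned.

```bash
python3 -c "
from h import *
print(robot.close_job())"
```

```text
the job is handed in; nothing more can be done
None
```

The square book was turned a quarter turn counter-clockwise round the post and handed in at about 10 s; in the last picture it lay flat, square to the board within about 0.5°, its spine at the post and facing away from the robot, and the arm stayed clear of the long book and the weight.

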